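Top up the tin dispenser on the optician's counter

TASK

One of the two tubes in the counter dispenser is only half filled with lens-wipe tins. Slide its clear cover aside, past the other cover, then slide tins across the deck into that tube's mouth, without lifting them, until the stack in it lies flat with its top level with the black mark round the tube. Leave the tin that is not needed lying on the deck, and do not disturb the things standing around on the counter.

Things in the scene. Friction and masses are not known exactly. Their poses are not given: they have to be found in the camera images.
- unit: fixed mint stand; flat deck 260 (x) x 400 (y) mm, 110 mm high. Origin: centre of its underside; x away from the robot, y left, z up. Two round 71 mm mouths in the deck at x +75, y +90 and -90 mm, a tube below each. A rail on the far side, near face at x +112 mm, rising 30 mm above the deck, stops a tin just over the mouth. Three loose tins lie on the deck nearer than x -25 mm
- door_left (a joint): clear flat cover over the left (+y) mouth, 78 (x) x 180 (y) x 5 mm, at x +33 to +111 mm of the stand, 3 to 8 mm above the deck. 0 = closed; grows to 0.145 m as it slides right (-y) under the other cover; mouth clear from 0.12. Needs about 1.2 N plus slight damping; stays where left; starts up to 20 mm open
- door_right (a joint): the like cover over the right (-y) mouth, 10 to 15 mm above the deck. 0 = closed, grows to 0.145 m as it slides to the left (+y) over the other cover; otherwise the same
- door_left_pull (a point): middle of the upright metal pull at the outer (+y) end of the left cover: a block 50 (x) x 12 (y) mm that rises to 50 mm above the deck; the point is 32 mm above the deck. Push it sideways or pinch it from above
- door_right_pull (a point): the same on the right cover, at its outer (-y) end
- tube_short_mouth (a point): centre of the mouth, at deck height, of the half-filled tube (left or right mouth, it varies). Tube: clear, 71 mm inside, its floor 6 mm above the counter, with a wide slot on the far side; it holds two tins at the start
- tube_short_mark (a point): point on that tube's axis at the height of its black mark, 72 mm above the tube's floor (four tins)
- low1_center (a point): the upper one of the two tins already in that tube: centre, half-way up; same tin as the others
- tin0_center (a point): closed round metal tin lying flat loose on the deck, 64 mm across, 18 mm thick, 40 to 85 g, smooth and slippery (friction about 0.2); the point is its centre, half-way up
- tin1_center (a point): closed round metal tin lying flat loose on the deck, 64 mm across, 18 mm thick, 40 to 85 g, smooth and slippery (friction about 0.2); the point is its centre, half-way up
- tin2_center (a point): closed round metal tin lying flat loose on the deck, 64 mm across, 18 mm thick, 40 to 85 g, smooth and slippery (friction about 0.2); the point is its centre, half-way up
- sanitiser: white pump-less bottle of sanitiser, 64 mm across, 140 mm tall, bystander; origin at the centre of its underside
- case: black spectacle case 165 x 65 x 45 mm, bystander; origin at the centre of its underside
- mask_box: white and blue carton 100 x 180 x 85 mm, bystander; origin at the centre of its underside

How it is judged (in metres and radians):
On the way, in this order (a step that is already met when the one before it is completed fails the run):
1. the cover of the half-filled tube is slid aside and its mouth is clear (((y of tube_short_mouth in the frame of unit above 0 m and value of joint door_left above 0.115 m) or (y of tube_short_mouth in the frame of unit below 0 m and value of joint door_right above 0.115 m))), for 0.2 s.
2. a first tin is in that tube (((horizontal distance between tin0_center and tube_short_mouth below 0.009 m and height (world z) of tin0_center below 0.0755 m) or (horizontal distance between tin1_center and tube_short_mouth below 0.009 m and height (world z) of tin1_center below 0.0755 m) or (horizontal distance between tin2_center and tube_short_mouth below 0.009 m and height (world z) of tin2_center below 0.0755 m))), for 0.2 s.
3. a second tin lies on it, the stack flat and level with the mark ((((height (world z) of tin0_center between 0.114 and 0.128 m and angle between tin0_center's own z axis and vertical below 0.1 rad) and (horizontal distance between tin1_center and tube_short_mouth below 0.009 m and height (world z) of tin1_center between 0.035 and 0.0755 m and angle between tin1_center's own z axis and vertical below 0.12 rad and linear speed of tin1 below 0.02 m/s) and (horizontal distance between tin2_center and tube_short_mouth below 0.009 m and height (world z) of tin2_center between 0.035 and 0.0755 m and angle between tin2_center's own z axis and vertical below 0.12 rad and linear speed of tin2 below 0.02 m/s)) or ((horizontal distance between tin0_center and tube_short_mouth below 0.009 m and height (world z) of tin0_center between 0.035 and 0.0755 m and angle between tin0_center's own z axis and vertical below 0.12 rad and linear speed of tin0 below 0.02 m/s) and (height (world z) of tin1_center between 0.114 and 0.128 m and angle between tin1_center's own z axis and vertical below 0.1 rad) and (horizontal distance between tin2_center and tube_short_mouth below 0.009 m and height (world z) of tin2_center between 0.035 and 0.0755 m and angle between tin2_center's own z axis and vertical below 0.12 rad and linear speed of tin2 below 0.02 m/s)) or ((horizontal distance between tin0_center and tube_short_mouth below 0.009 m and height (world z) of tin0_center between 0.035 and 0.0755 m and angle between tin0_center's own z axis and vertical below 0.12 rad and linear speed of tin0 below 0.02 m/s) and (horizontal distance between tin1_center and tube_short_mouth below 0.009 m and height (world z) of tin1_center between 0.035 and 0.0755 m and angle between tin1_center's own z axis and vertical below 0.12 rad and linear speed of tin1 below 0.02 m/s) and (height (world z) of tin2_center between 0.114 and 0.128 m and angle between tin2_center's own z axis and vertical below 0.1 rad)))), for 0.2 s.
At the end, for the whole second after the job is handed in: Exactly two of the three loose tins lie flat (within 0.12 rad) and at rest in the half-filled tube, within 9 mm of its axis, the stack's top within 6 mm of the mark; the third lies flat on the deck ((((height (world z) of tin0_center between 0.114 and 0.128 m and angle between tin0_center's own z axis and vertical below 0.1 rad) and (horizontal distance between tin1_center and tube_short_mouth below 0.009 m and height (world z) of tin1_center between 0.035 and 0.0755 m and angle between tin1_center's own z axis and vertical below 0.12 rad and linear speed of tin1 below 0.02 m/s) and (horizontal distance between tin2_center and tube_short_mouth below 0.009 m and height (world z) of tin2_center between 0.035 and 0.0755 m and angle between tin2_center's own z axis and vertical below 0.12 rad and linear speed of tin2 below 0.02 m/s)) or ((horizontal distance between tin0_center and tube_short_mouth below 0.009 m and height (world z) of tin0_center between 0.035 and 0.0755 m and angle between tin0_center's own z axis and vertical below 0.12 rad and linear speed of tin0 below 0.02 m/s) and (height (world z) of tin1_center between 0.114 and 0.128 m and angle between tin1_center's own z axis and vertical below 0.1 rad) and (horizontal distance between tin2_center and tube_short_mouth below 0.009 m and height (world z) of tin2_center between 0.035 and 0.0755 m and angle between tin2_center's own z axis and vertical below 0.12 rad and linear speed of tin2 below 0.02 m/s)) or ((horizontal distance between tin0_center and tube_short_mouth below 0.009 m and height (world z) of tin0_center between 0.035 and 0.0755 m and angle between tin0_center's own z axis and vertical below 0.12 rad and linear speed of tin0 below 0.02 m/s) and (horizontal distance between tin1_center and tube_short_mouth below 0.009 m and height (world z) of tin1_center between 0.035 and 0.0755 m and angle between tin1_center's own z axis and vertical below 0.12 rad and linear speed of tin1 below 0.02 m/s) and (height (world z) of tin2_center between 0.114 and 0.128 m and angle between tin2_center's own z axis and vertical below 0.1 rad)))); the robot touches nothing.
It fails at once if a tin is lifted more than 30 mm above the deck (height (world z) of any of tin0_center, tin1_center, tin2_center above 0.149 m).
It fails at once if a bystander is moved by more than 30 mm (distance of any of sanitiser, case, mask_box from where it was at the start of the episode above 0.03 m).
It also fails if it takes over 61 s, if anything falls off the work surface, if the arm or the gripper's body presses on something with over 40 N, if the wrist force passes 120 N, or if a joint passes its speed limit or range.

ROBOT

A 6-joint arm with a two-finger parallel gripper is mounted at the origin on the work surface. World frame = base frame: x ahead of the robot, y to its left, z up, the work surface at z = 0. Lengths are in mm, angles in rad, forces in N, time in s.
With the tool pointing down it reaches from about 350 to 975 mm from the base axis. Payload 7.1 kg.
Tool frame: the origin (TCP) lies at the centre of the arm's flange, where the gripper is bolted on; the fingertips stand 182 mm ahead of it and the grasp point (between the pads) lies 163 mm ahead of it; z points along the fingers, y is the line along which they close (so a half turn about z gives the same grasp; the last joint's range is limited). The gripper opens to 88 mm and grips with 3 to 60 N. Pads are 20 mm wide; open, the fingers measure 115 mm over their backs; the gripper's body (75 mm by 178 mm) begins 61 mm behind the grasp point.
Start: joints at [1.31, 0.423, 1.63, -0, 1.089, -0.019], TCP at [149.626, 606.81, 404.675] pointing down, gripper open.
Joint ranges: [-3, 3], [-0.9, 2.11], [0.09, 2.58], [-1.31, 4.45], [0.11, 2.69], [-2.54, 2.54]. Speed limits (rad/s): [2.39, 2.39, 3.01, 3.14, 3.14, 3.14].

INTERFACE

Orientations are given as a rotation vector (axis times angle).
In Python, from workcell import readout, get_image, ctrl gives the robot as it stands.
- The arm moves only by the tool step_arm, never from a script. Its argument "targets" is a list that holds one entry, the list of rows, each a list of 7 numbers: the shift along the world's x, y, z as a fraction of full scale, then the turn, a rotation vector about the world's x, y, z as a fraction of full scale, then the opening, from 0 (shut) to 1 (fully open). In form: [[[dx, dy, dz, wx, wy, wz, claw], ...]]. A call has exactly 5 rows; each row shifts and turns the commanded pose from where the row before left it; what a row does not reach is not made up. Full scale, the value 1, is 0.05 m for a shift and 4 degrees for a turn. A row lasts 1/8 s, in which the tool goes at most 62.5 mm and 10.7 degrees, less where a joint would pass 70% of its speed; a pose out of reach is approached as far as the arm can. A call with a number of a shift or a turn outside -1 to 1 is refused whole. A call with a gripper value outside its range is refused whole. The fingers move at their own pace and stop on an object; the grip force is fixed at half the most. Time passes only in rows, so rows that do not move let the fingers close, or fill a call up. It gives the time, the measured TCP pose, the force, the opening and the grip force at its end, in the units of the state.
- readout.get_obs(): the state, without advancing time (a new reading comes with each control period).
- get_image(name): name is "scene" or "top"; returns a dict with "pixels" (400x640x3 uint8, red, green, blue), "intrinsics" (3x3 intrinsics, pixels), "k1" (the pictures are not rectified: a ray, as slopes to the right and down, at radius r is drawn at 1 + k1 r^2 times it, then the intrinsics apply), "extrinsics" (4x4, takes a point from world to camera coordinates). Camera axes: x right, y down, z forward; pixel columns grow to the right and rows downward; lengths in mm; the calibration is good to about 2 mm. A picture is of the moment at which its call begins. There is no depth.
- ctrl.close_job(): hands the job in; it is judged then, once.
The state is a dict: "t": time; "qpos": joint angles; "qvel": joint speeds; "joint_torque": joint torques, N m; "ee_pos": TCP position; "orientation": TCP orientation; "ft_force": force on the tool from outside, world axes, zero at the start; "moment": the same for the moment, N m; "width": finger opening in mm; "grasp_force": force on a finger pad.
Only numpy, scipy, OpenCV 4.12 (cv2) and the standard library are available. Lean on these libraries where they do the work, as an engineer would, in place of code of your own. Each camera call takes 0.05 s, during which the arm holds its last target. There are 200 camera calls.

## Working session

There is one attempt and no reset: what is moved stays moved. The work goes in short steps, Python scripts to look and compute and a tool call to move; the robot and the scene stay as the last step left them, time stands still between calls to the robot, and variables do not carry over. Pictures are saved under pics/ and viewed, at most 10 in all, crops included, and the job is handed in when it is done.

Besides the shell and the picture viewer there is one more tool, called after "Emit:" as a command line: name --argument value ..., lists and objects as JSON in quotes. step_arm: Moves the arm, as the interface text tells. Shift numbers are shares of 0.05 m and turn numbers shares of 4 degrees, none past 1 either way. Its arguments: {"type":"object","properties":{"targets":{"type":"array"}},"required":["targets"]}

```bash
ls; mkdir -p pics
cat > h.py <<'E'
import numpy as np, cv2
from workcell import readout, get_image, ctrl
def snap(n,f):
    d=get_image(n); cv2.imwrite('pics/'+f,d['pixels'][:,:,::-1]); 
    np.savez('pics/'+n+'.npz',K=d['intrinsics'],k=d['k1'],E=d['extrinsics'],p=d['pixels']); return d
def at(n,u,v,z):
    d=np.load('pics/'+n+'.npz');K=d['K'];E=d['E']
    p=cv2.undistortPoints(np.array([[[u,v]]],float),K,np.array([float(d['k']),0,0,0]))[0,0]
    R=E[:3,:3];c=-R.T@E[:3,3];r=R.T@np.array([p[0],p[1],1]); return (c+r*(z-c[2])/r[2]).round(1)
def px(n,P):
    d=np.load('pics/'+n+'.npz');E=d['E']
    return cv2.projectPoints(np.array(P,float).reshape(-1,3),cv2.Rodrigues(E[:3,:3])[0],E[:3,3],d['K'],np.array([float(d['k']),0,0,0]))[0][:,0].round(1)
E
python3 -c "
from h import *
snap('scene','s0.png');snap('top','t0.png');o=readout.get_obs();print(o['t'],o['ee_pos'],o['orientation'],o['width'])"
```

```text
pics
0.1 [149.56720931 606.58668722 403.99139264] [-3.78932231e-01 -3.11843110e+00  2.11113345e-03] 88.22015055787092
```

View pics/s0.png

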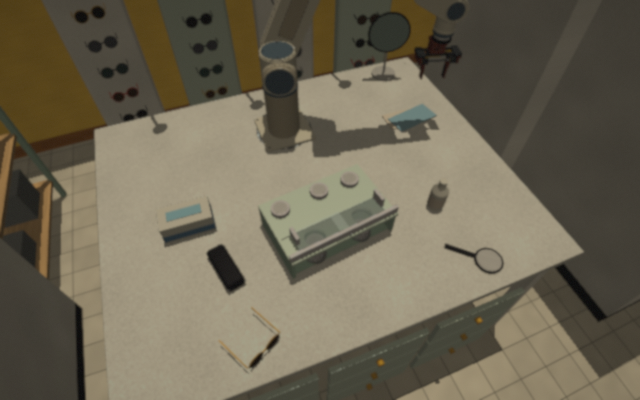

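View pics/t0.png

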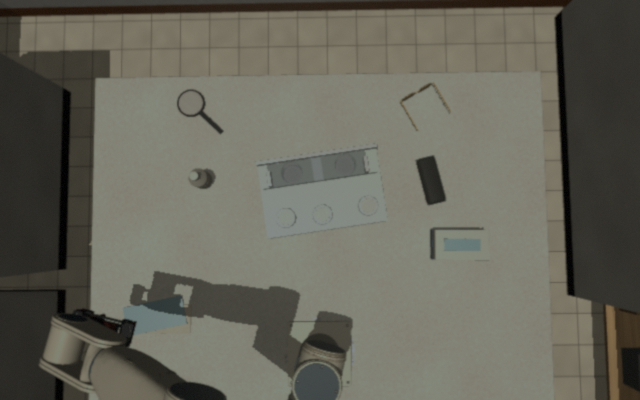

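The scene camera looks from the far side, with the unit around (325,225). The top camera shows the unit around (322,190), with tins at about (286,217), (322,214) and (368,205). I'll enlarge both.

```bash
python3 -c "
from h import *
a=cv2.imread('pics/s0.png')[160:285,245:410]; b=cv2.imread('pics/t0.png')[138:246,245:400]
a=cv2.convertScaleAbs(cv2.resize(a,None,fx=4.8,fy=4.8,interpolation=2),alpha=1.5); b=cv2.convertScaleAbs(cv2.resize(b,None,fx=5,fy=5,interpolation=2),alpha=1.4)
cv2.imwrite('pics/s1.png',a);cv2.imwrite('pics/t1.png',b)"
```

```text
(no output)
```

View pics/s1.png

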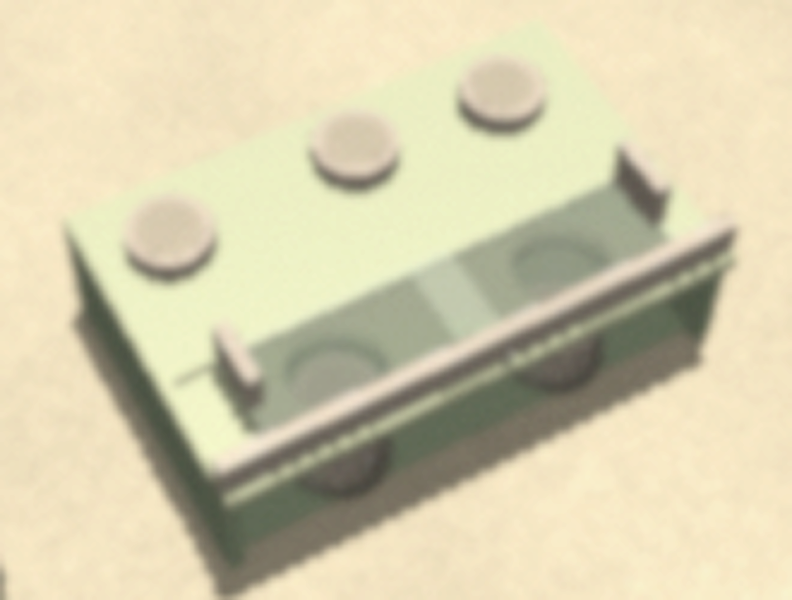

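View pics/t1.png

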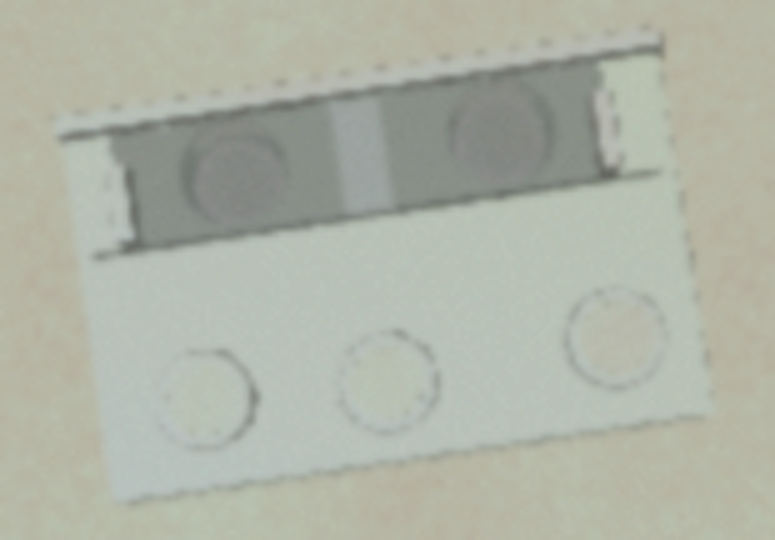

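```bash
cat > fit.py <<'E'
from h import *
T=lambda u,v:(u/5+245-.4,v/5+138-.4)
S=lambda u,v:(u/4.8+245-.4,v/4.8+160-.4)
for n,c in (('nl',(116,502)),('nr',(712,413))): print(n,at('top',*T(*c),110))
for n,c in (('nl',(545,20)),('nr',(66,220))): print(n,at('scene',*S(*c),110))
a=at('top',*T(116,502),110);b=at('top',*T(712,413),110)
yv=(a-b)/np.linalg.norm(a-b);xv=np.array([yv[1],-yv[0],0]);yaw=np.arctan2(yv[1],yv[0])-np.pi/2
o=(a+b)/2+130*xv;o[2]=0
print('origin',o,'yaw',np.degrees(yaw))
M=lambda x,y,z:o+x*xv+y*yv+np.array([0,0,z])
U=lambda p:((p-o)@xv,(p-o)@yv)
for c in ((208,400),(390,382),(616,337)):
    p=at('top',*T(*c),128);print('tin top',p,np.round(U(p),1))
for c in ((170,229),(355,143),(502,90)):
    p=at('scene',*S(*c),128);print('tin scn',p,np.round(U(p),1))
for y in (90,-90):
  for z in (110,78,42,96,60): print(y,z,'top',((px('top',M(75,y,z))[0]-[244.6,137.6])*5).round(),'scene',((px('scene',M(75,y,z))[0]-[244.6,159.6])*4.8).round())
# pulls tops z=160, outer end
for c,s in (((112,190),'L'),((605,125),'R')):
    p=at('top',*T(*c),160);print('pull',s,p,np.round(U(p),1))
for c in ((643,168),(238,355)):
    p=at('scene',*S(*c),160);print('pull scn',p,np.round(U(p),1))
E
python3 fit.py
```

```text
nl [398.8 162.3 110. ]
nr [ 452.7 -229.7  110. ]
nl [396.5 169.8 110. ]
nr [ 450.9 -228.5  110. ]
origin [554.53824918 -15.99161574   0.        ] yaw 7.829076510059608
tin top [464.4  99.9 128. ] [-73.5 127.1]
tin top [474.8 -18.8 128. ] [-79.4   8.1]
tin top [ 502.4 -166.2  128. ] [ -72.1 -141.7]
tin scn [ 498.6 -164.8  128. ] [ -75.7 -139.8]
tin scn [472.6 -17.1 128. ] [-81.3  10.1]
tin scn [464.4 102.2 128. ] [-73.2 129.4]
90 110 top [234. 171.] scene [564. 268.]
90 78 top [237. 177.] scene [560. 294.]
90 42 top [241. 184.] scene [556. 323.]
90 96 top [235. 174.] scene [562. 280.]
90 60 top [239. 180.] scene [558. 309.]
-90 110 top [503. 131.] scene [337. 374.]
-90 78 top [501. 138.] scene [337. 399.]
-90 42 top [499. 145.] scene [338. 427.]
-90 96 top [501. 134.] scene [337. 385.]
-90 60 top [500. 141.] scene [337. 413.]
pull L [599.  158.2 160. ] [ 67.8 166.5]
pull R [ 636.9 -159.1  160. ] [  62.1 -153. ]
pull scn [590.  151.4 160. ] [ 57.9 161. ]
pull scn [ 634.6 -159.8  160. ] [  59.7 -153.4]
```

```bash
python3 -c "
from h import *
ds=[get_image('scene')['pixels'].astype(float) for _ in range(4)]; dt=[get_image('top')['pixels'].astype(float) for _ in range(4)]
S=np.mean(ds,0)[:,:,::-1];T=np.mean(dt,0)[:,:,::-1]
def c(I,u,v,w=20):
    p=I[v-w:v+w,u-w:u+w]; p=(p-p.min())/(np.percentile(p,85)-p.min())*255
    return cv2.resize(np.clip(p,0,255).astype(np.uint8),(380,290+0*w) if 0 else (300,300),interpolation=2)
cv2.imwrite('pics/m.png',np.vstack([np.hstack([c(S,361,220),c(S,315,242)]),np.hstack([c(T,292,172,16),c(T,345,164,16)])]))"
```

```text
(no output)
```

View pics/m.png

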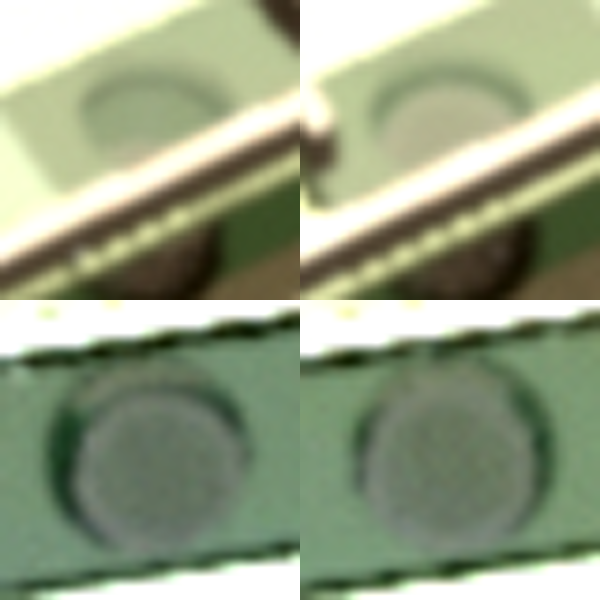

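The left (+y) tube is the deep one: in the scene view its tin only shows at the lower edge of the mouth. So `door_left` has to slide to -y. I'll head for its pull.

Emit:
step_arm --targets '[[[0.8,-0.8,0,0,0,1,1],[0.8,-0.8,0,0,0,1,1],[0.8,-0.8,0,0,0,1,1],[0.8,-0.8,0,0,0,1,1],[0.8,-0.8,0,0,0,1,1]]]'

```text
t: 1.12
ee_pos: [350.7, 405.5, 404.9]
orientation: [-0.172, 3.136, 0.001]
ft_force: [0.4, 0.9, 0.8]
width: 87.7
grasp_force: 0.0
```

Emit:
step_arm --targets '[[[0.8,-0.8,0,0,0,0.4,1],[0.8,-0.8,0,0,0,0,1],[0.8,-0.8,0,0,0,0,1],[0.8,-0.8,0,0,0,0,1],[0.8,-0.8,0,0,0,0,1]]]'

```text
t: 1.75
ee_pos: [550.8, 205.3, 404.9]
orientation: [-0.212, 3.134, 0.0]
ft_force: [0.6, 0.6, -0.5]
width: 87.9
grasp_force: 0.0
```

Emit:
step_arm --targets '[[[0.9,-0.9,0,0,0,0,1],[0,0,-0.6,0,0,0,1],[0,0,0,0,0,0,1],[0,0,0,0,0,0,1],[0,0,0,0,0,0,1]]]'

```text
t: 2.38
ee_pos: [593.7, 163.4, 375.9]
orientation: [-0.214, 3.133, 0.001]
ft_force: [-0.0, -0.6, 0.0]
width: 87.4
grasp_force: 0.0
```

```bash
python3 -c "
from h import *
from scipy.spatial.transform import Rotation as R
o=readout.get_obs();print(o['t'],o['ee_pos'],R.from_rotvec(o['orientation']).as_matrix().round(3))
S=snap('scene','a.png')['pixels'];T=snap('top','b.png')['pixels']
c=lambda I,u,v,w,h:cv2.resize(I[v-h:v+h,u-w:u+w,::-1],(400,400),interpolation=2)
cv2.imwrite('pics/c.png',cv2.convertScaleAbs(np.hstack([c(S,370,200,40,40),c(T,280,165,40,40)]),alpha=1.4))"
```

```text
2.375 [593.73792423 163.42854351 375.92021019] [[-0.991 -0.136  0.002]
 [-0.136  0.991  0.   ]
 [-0.002  0.    -1.   ]]
```

View pics/c.png

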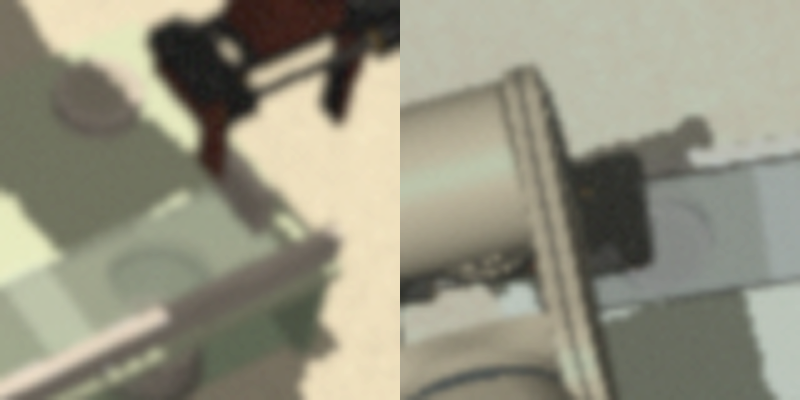

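The fingers straddle the left pull. The inner tip is at about (213,170) in the left crop, just inboard of the pull. I'll go down and pinch.

Emit:
step_arm --targets '[[[0,-0.1,-0.6,0,0,0,1],[0,0,-0.58,0,0,0,0.6],[0,0,0,0,0,0,0.3],[0,0,0,0,0,0,0],[0,0,0,0,0,0,0]]]'

```text
t: 3.1
ee_pos: [594.3, 157.9, 317.2]
orientation: [-0.212, 3.132, 0.001]
ft_force: [-0.7, 0.0, 0.8]
width: 51.5
grasp_force: 0.0
```

Emit:
step_arm --targets '[[[0,0,0,0,0,0,0],[0,0,0,0,0,0,0],[0,0,0,0,0,0,0],[0,0,0,0,0,0,0],[0,0,0,0,0,0,0]]]'

```text
t: 3.72
ee_pos: [593.9, 157.5, 315.7]
orientation: [-0.213, 3.134, -0.0]
ft_force: [1.1, -0.7, 0.7]
width: 11.7
grasp_force: 30.0
```

Emit:
step_arm --targets '[[[0.05,-0.36,0,0,0,0,0],[0.1,-0.74,0,0,0,0,0],[0.1,-0.74,0,0,0,0,0],[0.08,-0.6,0,0,0,0,0],[0.01,-0.1,0,0,0,0,0]]]'

```text
t: 4.35
ee_pos: [611.4, 28.3, 315.8]
orientation: [-0.208, 3.133, 0.0]
ft_force: [4.2, 2.1, -1.3]
width: 11.6
grasp_force: 30.0
```

Emit:
step_arm --targets '[[[0,-0.04,0,0,0,0,0],[0,-0.04,0,0,0,0,0],[0,-0.04,0,0,0,0,0],[0,0,0,0,0,0,0],[0,0,0,0,0,0,0]]]'

```text
t: 4.97
ee_pos: [611.6, 25.4, 315.8]
orientation: [-0.214, 3.131, -0.0]
ft_force: [7.5, 0.5, -4.8]
width: 11.8
grasp_force: 30.0
```

Emit:
step_arm --targets '[[[0.02,-0.04,0,0,0,0,0],[0.01,-0.04,0,0,0,0,0],[0,-0.04,0,0,0,0,0],[0,-0.04,0,0,0,0,0],[0,0,0,0,0,0,0]]]'

```text
t: 5.6
ee_pos: [612.4, 20.9, 315.8]
orientation: [-0.212, 3.133, 0.011]
ft_force: [3.4, 26.2, -1.3]
width: 11.7
grasp_force: 30.0
```

Emit:
step_arm --targets '[[[0,0.04,0,0,0,0,0],[0,0,0,0,0,0,0.6],[0,0,0,0,0,0,0.8],[0,0,0.6,0,0,0,1],[0,0,0.6,0,0,0,1]]]'

```text
t: 6.22
ee_pos: [611.8, 18.2, 375.8]
orientation: [0.211, -3.132, 0.0]
ft_force: [1.2, 0.4, -0.5]
width: 48.6
grasp_force: 0.0
```

Emit:
step_arm --targets '[[[-0.74,0.39,0,0,0,0,1],[-0.74,0.39,0,0,0,0,1],[-0.74,0.39,0,0,0,0,1],[-0.74,0.39,0,0,0,0,1],[0,0,0,0,0,0,1]]]'

```text
t: 6.85
ee_pos: [461.9, 97.0, 375.5]
orientation: [0.214, -3.132, 0.001]
ft_force: [0.4, -0.1, 0.8]
width: 87.9
grasp_force: 0.0
```

```bash
python3 -c "
from h import *
print(readout.get_obs()['ee_pos'])
S=snap('scene','d.png')['pixels'];T=snap('top','e.png')['pixels']
c=lambda I,u,v,w,h:cv2.resize(I[v-h:v+h,u-w:u+w,::-1],(400,400),interpolation=2)
cv2.imwrite('pics/f.png',cv2.convertScaleAbs(np.hstack([c(S,350,210,40,40),c(T,295,170,40,40)]),alpha=1.4))"
```

```text
[461.93747292  96.95999089 375.51536783]
```

View pics/f.png

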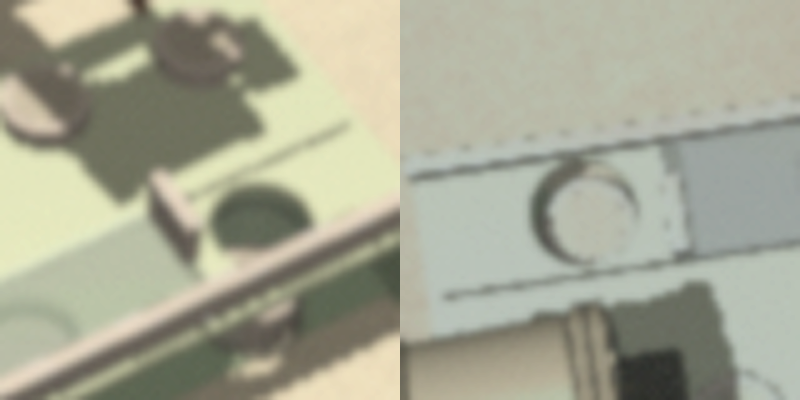

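The left mouth is clear. Its rim centre is at about (585,211) in the right crop (top view) and column 262 in the left crop.

```bash
python3 -c "
from h import *
print(at('top',291.6,171.8,110)); m=at('top',291.6,171.8,110)
c,s=np.cos(np.radians(7.83)),np.sin(np.radians(7.83))
for o in ((554.5,-16),(553.6,-15)):
  P=[o[0]+75*c-90*s,o[1]+75*s+90*c,110];print(P,px('top',P),px('scene',P))
r=[[P[0]+35.5*np.cos(t),P[1]+35.5*np.sin(t),110] for t in np.linspace(0,6.28,60)]
q=(px('scene',r)-[309.6,169.6])*5;print(q.min(0),q.max(0));q=(px('top',r)-[254.6,129.6])*5+[400,0];print(q.min(0),q.max(0))
d=np.load('pics/top.npz')['E'];R=d[:3,:3];print(-R.T@d[:3,3]);d=np.load('pics/scene.npz')['E'];R=d[:3,:3];print(-R.T@d[:3,3])
"
```

```text
[616.6  82.5 110. ]
[np.float64(616.5396605771291), np.float64(83.37847108642094), 110] [[291.3 171.8]] [[362.1 215.5]]
[np.float64(615.6396605771291), np.float64(84.37847108642094), 110] [[291.  172.1]] [[362.2 215.2]]
[210.  185.5] [316.  271.5]
[529.  159.5] [635.5 266. ]
[ 404.49527652  -36.15381065 1782.52953314]
[1280.02020509 -326.72866731 1175.39704196]
```

Emit:
step_arm --targets '[[[0.05,0.08,-0.7,0,0,0,1],[0,0,-0.7,0,0,0,1],[0,0,-0.2,0,0,0,1],[0,0,0,0,0,0,0.7],[0,0,0,0,0,0,0.6]]]'

```text
t: 7.58
ee_pos: [467.6, 100.5, 296.7]
orientation: [-0.212, 3.133, 0.0]
ft_force: [-0.1, 0.6, 0.6]
width: 71.2
grasp_force: 0.0
```

Emit:
step_arm --targets '[[[0,0,0,0,0,0,0.5],[0,0,0,0,0,0,0.5],[0,0,0,0,0,0,0.5],[0,0,0,0,0,0,0.5],[0,0,0,0,0,0,0.5]]]'

```text
t: 8.2
ee_pos: [467.3, 100.7, 296.7]
orientation: [-0.212, 3.132, 0.0]
ft_force: [0.1, 0.6, 7.7]
width: 63.2
grasp_force: 30.0
```

Emit:
step_arm --targets '[[[0.4,-0.04,0,0,0,0,0.5],[0.7,-0.08,0,0,0,0,0.5],[0.8,-0.09,0,0,0,0,0.5],[0.7,-0.08,0,0,0,0,0.5],[0.4,-0.05,0,0,0,0,0.5]]]'

```text
t: 8.82
ee_pos: [618.3, 83.5, 296.1]
orientation: [-0.212, 3.133, 0.0]
ft_force: [-0.6, 0.6, -0.7]
width: 63.1
grasp_force: 30.0
```

Emit:
step_arm --targets '[[[0,0,0,0,0,0,0.5],[0,0,0,0,0,0,0.5],[0,0,0,0,0,0,0.5],[0,0,0,0,0,0,0.5],[0,0,0,0,0,0,0.5]]]'

```text
t: 9.45
ee_pos: [616.6, 83.7, 295.8]
orientation: [-0.212, 3.134, -0.0]
ft_force: [0.5, -0.7, -0.4]
width: 63.4
grasp_force: 30.0
```

```bash
python3 -c "
from h import *
print(readout.get_obs()['ee_pos'])
S=snap('scene','g.png')['pixels'];T=snap('top','h.png')['pixels']
c=lambda I,u,v,w,h:cv2.resize(I[v-h:v+h,u-w:u+w,::-1],(400,400),interpolation=2)
cv2.imwrite('pics/i.png',cv2.convertScaleAbs(np.hstack([c(S,360,210,25,25),c(T,295,170,40,40)]),alpha=1.6))"
```

```text
[616.58084293  83.71007448 295.77997643]
```

View pics/i.png

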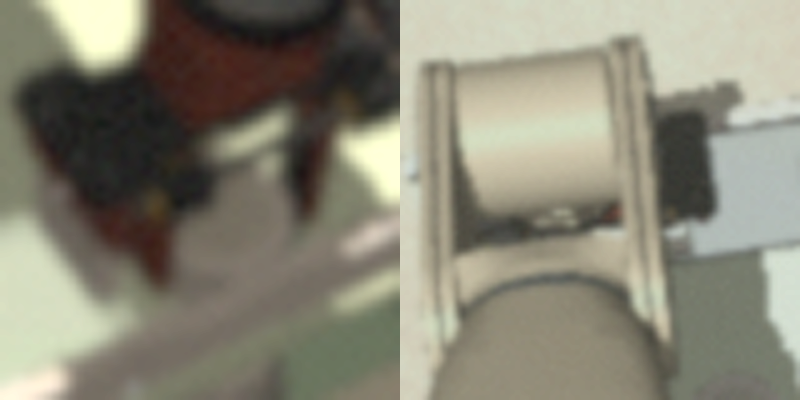

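The tin hangs between the fingers over the mouth. Its disc spans roughly columns 178 to 298 in the left crop, centred near row 222.

```bash
python3 -c "
from h import *
print(at('scene',364.3,212.3,128))
for P in ([616.2,83.5],[614,83.7]):
  r=[[P[0]+32*np.cos(t),P[1]+32*np.sin(t),128] for t in np.linspace(0,6.28,60)]
  q=(px('scene',r)-[334.6,184.6])*8;print(q.min(0),q.max(0),q.mean(0))
"
```

```text
[618.8  88.8 128. ]
[146.4 159.2] [300.8 284. ] [223.96 222.12]
[144.  155.2] [299.2 280. ] [222.06666667 218.02666667]
```

Right and top edges match the mouth centre to within a few mm, so I'll release.

Emit:
step_arm --targets '[[[0,0,0,0,0,0,0.84],[0,0,0,0,0,0,0.84],[0,0,0,0,0,0,0.84],[0,0,0,0,0,0,0.84],[0,0,0,0,0,0,0.84]]]'

```text
t: 10.18
ee_pos: [616.8, 83.6, 295.7]
orientation: [-0.212, 3.134, 0.0]
ft_force: [-0.8, -0.6, -0.1]
width: 73.8
grasp_force: 0.0
```

Emit:
step_arm --targets '[[[0,0,0.6,0,0,0,0.84],[0,0,0.9,0,0,0,1],[-0.7,-0.4,0,0,0,0,1],[-0.7,-0.4,0,0,0,0,1],[-0.7,-0.4,0,0,0,0,1]]]'

```text
t: 10.8
ee_pos: [510.7, 23.1, 370.9]
orientation: [-0.213, 3.134, -0.0]
ft_force: [-0.1, -0.6, 1.3]
width: 87.8
grasp_force: 0.0
```

```bash
python3 -c "
from h import *
print(readout.get_obs()['ee_pos'])
S=snap('scene','j.png')['pixels'];T=snap('top','k.png')['pixels']
c=lambda I,u,v,w,h:cv2.resize(I[v-h:v+h,u-w:u+w,::-1],(400,400),interpolation=2)
cv2.imwrite('pics/l.png',cv2.convertScaleAbs(np.hstack([c(S,350,210,40,40),c(T,295,180,40,40)]),alpha=1.4))"
```

```text
[510.68693227  23.12415669 370.85050338]
```

View pics/l.png

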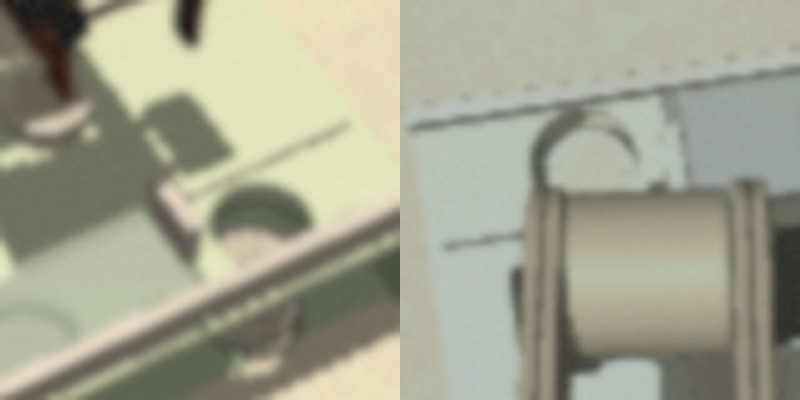

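The first tin is down in the tube and lies flat: its top edge rose from about row 248 to 228 in the left crop. Next is the middle tin.

Emit:
step_arm --targets '[[[-0.74,-0.82,0,0,0,0,1],[0,0,0,0,0,0,1],[0,0,-0.7,0,0,0,1],[0,0,-0.6,0,0,0,1],[0,0,-0.2,0,0,0,1]]]'

```text
t: 11.52
ee_pos: [475.4, -16.9, 294.4]
orientation: [0.212, -3.133, -0.001]
ft_force: [0.5, 0.3, 0.0]
width: 87.7
grasp_force: 0.0
```

Emit:
step_arm --targets '[[[0,0,0,0,0,0,0.75],[0,0,0,0,0,0,0.6],[0,0,0,0,0,0,0.5],[0,0,0,0,0,0,0.5],[0,0,0,0,0,0,0.5]]]'

```text
t: 12.15
ee_pos: [475.3, -17.3, 296.6]
orientation: [-0.212, 3.132, -0.0]
ft_force: [-0.1, 1.4, 7.5]
width: 63.4
grasp_force: 30.0
```

Emit:
step_arm --targets '[[[0,0,0,0,0,0,0.5],[0,0,0,0,0,0,0.5],[0,0,0,0,0,0,0.5],[0,0,0,0,0,0,0.5],[0,0,0,0,0,0,0.5]]]'

```text
t: 12.78
ee_pos: [475.3, -17.4, 296.6]
orientation: [-0.212, 3.132, -0.0]
ft_force: [-0.3, 1.3, 6.4]
width: 63.2
grasp_force: 30.0
```

Emit:
step_arm --targets '[[[-0.04,0.32,0,0,0,0,0.5],[-0.08,0.6,0,0,0,0,0.5],[-0.1,0.7,0,0,0,0,0.5],[0.3,0.04,0,0,0,0,0.5],[0.6,0.08,0,0,0,0,0.5]]]'

```text
t: 13.4
ee_pos: [508.4, 70.1, 296.2]
orientation: [0.214, -3.133, 0.0]
ft_force: [-0.6, -0.8, 0.6]
width: 63.6
grasp_force: 30.0
```

Emit:
step_arm --targets '[[[0.8,0.1,0,0,0,0,0.5],[0.8,0.1,0,0,0,0,0.5],[0.5,0.07,0,0,0,0,0.5],[0.05,0.01,0,0,0,0,0.5],[0,0,0,0,0,0,0.5]]]'

```text
t: 14.02
ee_pos: [615.3, 83.5, 295.2]
orientation: [0.212, -3.133, 0.0]
ft_force: [-1.0, -0.3, -0.6]
width: 63.7
grasp_force: 30.0
```

Emit:
step_arm --targets '[[[0,0,0,0,0,0,0.5],[0,0,0,0,0,0,0.5],[0,0,0,0,0,0,0.5],[0,0,0,0,0,0,0.5],[0,0,0,0,0,0,0.5]]]'

```text
t: 14.65
ee_pos: [616.3, 83.6, 295.7]
orientation: [-0.212, 3.134, 0.0]
ft_force: [0.3, 0.3, -0.7]
width: 63.9
grasp_force: 30.0
```

Same place as before (1 mm further in x by tin offset). I'll release, retreat up and back, and look.

Emit:
step_arm --targets '[[[0,0,0,0,0,0,0.84],[0,0,0,0,0,0,0.84],[0,0,0,0,0,0,0.84],[0,0,0,0,0,0,0.84],[0,0,0,0,0,0,0.84]]]'

```text
t: 15.28
ee_pos: [616.3, 83.6, 295.7]
orientation: [-0.212, 3.134, 0.0]
ft_force: [-0.0, 0.3, -0.4]
width: 73.6
grasp_force: 0.0
```

Emit:
step_arm --targets '[[[0,0,0.6,0,0,0,0.84],[0,0,0.9,0,0,0,0.84],[-0.6,-0.3,0.6,0,0,0,0.84],[-0.8,-0.3,0.5,0,0,0,0.84],[-0.8,-0.2,0.3,0,0,0,0.84]]]'

```text
t: 15.9
ee_pos: [505.3, 43.1, 442.0]
orientation: [-0.212, 3.133, -0.0]
ft_force: [-1.0, -1.1, 0.1]
width: 73.7
grasp_force: 0.0
```

Emit:
step_arm --targets '[[[-0.8,0,0,0,0,0,0.84],[-0.4,0,0,0,0,0,0.84],[0,0,0,0,0,0,0.84],[0,0,0,0,0,0,0.84],[0,0,0,0,0,0,0.84]]]'

```text
t: 16.52
ee_pos: [447.2, 43.6, 440.7]
orientation: [-0.212, 3.134, -0.0]
ft_force: [-0.7, -1.4, -1.0]
width: 73.5
grasp_force: 0.0
```

```bash
python3 -c "
from h import *
print(readout.get_obs()['ee_pos'])
S=snap('scene','n.png')['pixels'];T=snap('top','q.png')['pixels']
c=lambda I,u,v,w,h,s:cv2.resize(I[v-h:v+h,u-w:u+w,::-1],s,interpolation=2)
cv2.imwrite('pics/r.png',cv2.convertScaleAbs(np.vstack([np.hstack([c(S,362,218,22,22,(400,400)),c(T,291,172,20,20,(400,400))]),c(S,330,215,100,25,(800,200))]),alpha=1.4))"
```

```text
[447.238606    43.64288364 440.65014033]
```

View pics/r.png

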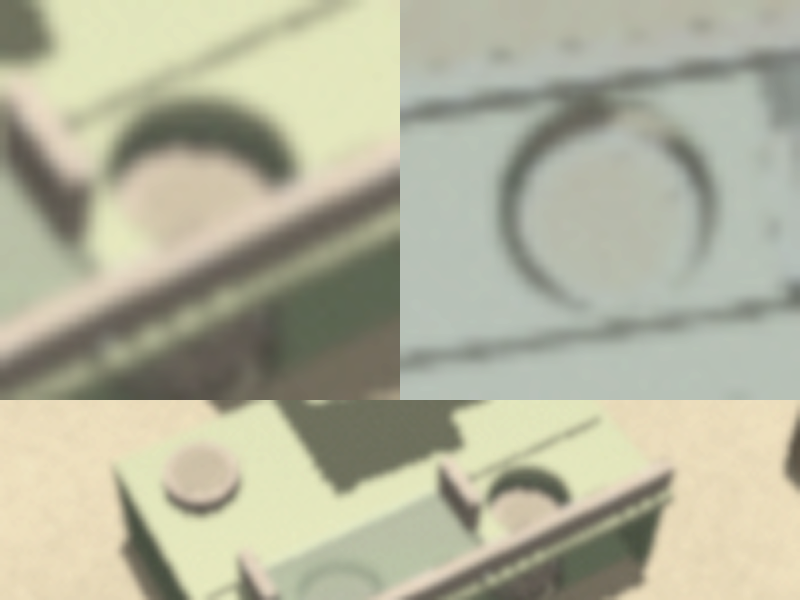

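The second tin is in the tube, its disc lying parallel to the mouth (top edge near row 145 of the left crop), and the third is on the deck. A quick height check, then I'll hand in.

```bash
python3 -c "
from h import *
t=np.linspace(0,6.28,90)
for z in (60,78,96):
  r=np.c_[616+32*np.cos(t),83.5+32*np.sin(t),0*t+z]
  q=(px('scene',r)-[339.6,195.6])*400/44;w=(px('top',r)-[270.6,151.6])*10+[400,0];print(z,q.min(0),q.max(0),w.min(0),w.max(0))
"
```

```text
60 [108.18181818 188.18181818] [277.27272727 327.27272727] [524. 129.] [711. 316.]
78 [110.90909091 160.        ] [281.81818182 300.        ] [519. 122.] [709. 310.]
96 [114.54545455 131.81818182] [287.27272727 272.72727273] [514. 114.] [706. 304.]
```

```bash
python3 -c "
from h import *
from scipy.optimize import least_squares
d={n:np.mean([get_image(n)['pixels'].astype(float).mean(2) for _ in range(4)],0) for n in('scene','top')}
from scipy.ndimage import map_coordinates as mc
def edge(n,angs,z,P,rs=np.arange(24,36,.25)):
    out=[]
    for a in angs:
        q=px(n,np.c_[P[0]+rs*np.cos(a),P[1]+rs*np.sin(a),0*rs+z])
        I=mc(d[n],[q[:,1],q[:,0]],order=1); g=np.gradient(np.convolve(I,np.ones(5)/5,'same'))[3:-3]
        out.append((round(np.degrees(a)),rs[3:-3][g.argmin()],round(-g.min(),1)))
    return out
A=np.radians(np.arange(0,360,30))
print('top',edge('top',A,78,(616,83.5)))
A=np.radians(np.arange(110,271,20))
print('scene',edge('scene',A,78,(616,83.5)))
"
```

```text
top [(0, np.float64(33.5), np.float64(1.5)), (30, np.float64(29.5), np.float64(2.1)), (60, np.float64(31.75), np.float64(2.5)), (90, np.float64(32.25), np.float64(2.2)), (120, np.float64(30.0), np.float64(1.6)), (150, np.float64(29.75), np.float64(0.9)), (180, np.float64(34.5), np.float64(1.8)), (210, np.float64(35.0), np.float64(0.7)), (240, np.float64(28.25), np.float64(0.6)), (270, np.float64(28.25), np.float64(1.6)), (300, np.float64(28.5), np.float64(2.5)), (330, np.float64(27.75), np.float64(1.2))]
scene [(110, np.float64(35.0), np.float64(1.8)), (130, np.float64(34.0), np.float64(1.7)), (150, np.float64(34.0), np.float64(1.7)), (170, np.float64(34.5), np.float64(1.6)), (190, np.float64(35.0), np.float64(1.8)), (210, np.float64(34.25), np.float64(1.4)), (230, np.float64(35.0), np.float64(0.4)), (250, np.float64(35.0), np.float64(0.6)), (270, np.float64(35.0), np.float64(0.5))]
```

Edges in both views fit a flat disc at z = 78 mm, about 2.5 mm off axis. That is within tolerance, so I'm handing in.

```bash
python3 -c "
from h import *
print(ctrl.close_job())"
```

```text
the job is handed in; nothing more can be done
None
```

I slid the left cover fully aside and slid two tins into the left tube. The stack looks flat and level with the mark in the camera views, and the third tin is still on the deck. I handed the job in at about 17 s, and no verdict was returned.

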